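# Slide the low tip box under the hold-down bridge of its dock and lock it

## Task

Put the low pipette-tip box, the lower of the two blue tip boxes, into the dock: set it upright between the two guide rails, slide it lengthwise under the hold-down bridge until it is fully home against the end stop, then slide the lock bar all the way across behind it by its black upright grip. Keep the box upright throughout and do not shift the tall tip box, the specimen pot or the pipette near the work.

Things in the scene. Friction and masses are not known exactly. Their poses are not given: they have to be found in the camera images.
- tip_box_low_center (a point): Centre, half-way up (28.5 mm over its underside), of the low blue tip box with yellow tips. 68 (its x) x 114 (its y) x 57 mm high over the tips; the solid box is 40 mm high, above that are only tips. Grasp it across its 68 mm width (66 mm below the 4 mm rim at the top of the box). Either end may go in first. About 0.1 kg.
- tip_box_tall_center (a point): Centre, half-way up, of the tall blue tip box, 70 x 124 x 97 mm (x, y, z), with blue-green tips. It does not fit under the bridge; leave it where it is. The two boxes may have changed places.
- tip_dock: The dock, fixed to the table: a straight lane between two grey rails 10 mm high, a thin grey sheet on the table as its floor. Origin on the table where the centre of the home box lies. The lane runs along its y; the box, its long side along y, goes in towards +y. Dock frame, mm: rails' inner faces at x = -38, +38, outer -46, +46, from y = -133 to 62; mouth flared and open, to y = -165.
- bridge_mid (a point): Middle of the underside of the aluminium bridge across the lane, 66 mm above the table; the bridge spans dock y = -5 to +40 mm, its top is at 70 mm, its sides reach out to x = -52 and +52 mm, its 4 mm high feet to -67 and +67. The home box lies under it, its near half in the open.
- stop_face (a point): Middle of the near face of the grey end stop, at dock y = +59 mm, 15 mm above the table; the stop is 30 mm high. The box touches it when its centre is at dock y = +2 mm.
- lane_start (a point): Point on the table in the middle of the lane at dock y = -72 mm. A box set down from above with its centre here stands between the rails, 10 mm short of the bridge; fingers beside it must stay above the 10 mm rails and lock bar. From here it can be pushed home on its near end.
- lock_grip (a point): Centre of the black upright grip of the lock bar: 12 (dock x) x 24 (dock y) mm, from 14 to 60 mm above the table (this point at 42). At joint 0 it is at dock x = -90, y = -92 mm; it moves to +x. Its steel bar (dock y -72 to -62, 2 to 9 mm high) reaches 40 mm ahead of it and can cross only behind a home box. It can be pushed on its outer (-x) face with shut fingers.
- lock_bar (a joint): Travel of the lock bar in m: 0 = drawn out, lane free; 0.075 = fully across the lane (its stop). At the start 0 to 0.010, clear of the lane. Stiff by friction (about 1.5 N), no spring: it stays where it is left.
- sample_pot: Specimen pot with red screw lid, 54 mm across, 64 mm high, origin at the centre of its underside. A bystander.
- pipette_1: Hand pipette lying on the table, 45 x 236 x 27 mm, origin at its underside. A bystander.

How it is judged:
On the way, in this order (a step that is already met when the one before it is completed fails the run):
1. the low tip box stands home under the bridge, against the end stop, the lock bar still drawn back (y of tip_box_low_center in the frame of tip_dock between -0.007 and 0.007 m and x of tip_box_low_center in the frame of tip_dock between -0.01 and 0.01 m and z of tip_box_low_center in the frame of tip_dock below 0.034 m and angle between the y axis of tip_box_low_center and the y axis of tip_dock, either way round below 0.12 rad and angle between tip_box_low_center's own z axis and vertical below 0.06 rad and value of joint lock_bar below 0.04 m), for 0.2 s.
2. the lock bar is slid fully across behind the box (y of tip_box_low_center in the frame of tip_dock between -0.007 and 0.007 m and x of tip_box_low_center in the frame of tip_dock between -0.01 and 0.01 m and z of tip_box_low_center in the frame of tip_dock below 0.034 m and angle between the y axis of tip_box_low_center and the y axis of tip_dock, either way round below 0.12 rad and angle between tip_box_low_center's own z axis and vertical below 0.06 rad and value of joint lock_bar above 0.066 m), for 0.2 s.
At the end, for the whole second after the job is handed in: The low tip box stands upright on the table in the lane under the bridge, its centre within 7 mm of the dock origin along the lane and 10 mm across it, within 0.12 rad of the lane direction, and at rest; the lock bar is at least 66 mm of its 75 mm across behind it, and at rest (all of step 2 and linear speed of tip_box_low below 0.02 m/s and velocity of joint lock_bar below 0.01 m/s); the robot touches nothing.
It fails at once if the low tip box is tipped by more than 0.45 rad (angle between tip_box_low_center's own z axis and vertical above 0.45 rad).
It fails at once if the tall tip box is moved by more than 30 mm (distance of tip_box_tall_center from where it was at the start of the episode above 0.03 m).
It fails at once if the specimen pot is moved by more than 30 mm (distance of sample_pot from where it was at the start of the episode above 0.03 m).
It fails at once if the pipette is moved by more than 30 mm (distance of pipette_1 from where it was at the start of the episode above 0.03 m).
It also fails if it takes over 67 s, if anything falls off the work surface, if the arm or the gripper's body presses on something with over 40 N, if the wrist force passes 120 N, or if a joint passes its speed limit or range.

## Robot

A 7-joint arm with a two-finger parallel gripper is mounted at the origin on a cart in front of the work surface, level with it; the furniture and walls round the work are solid. World frame = base frame: x ahead of the robot, y to its left, z up, the work surface at z = 0. Lengths are in m, angles in rad, forces in N, time in s.
With the tool pointing down it reaches from about 0.425 to 0.925 m from the base axis. Payload 6.8 kg.
Tool frame: the origin (TCP) lies where the fingers leave the gripper's body, on its centre line; the fingertips stand 73 mm ahead of it and the grasp point (between the pads) lies 54 mm ahead of it; z points along the fingers, y is the line along which they close (so a half turn about z gives the same grasp; the last joint's range is limited). The gripper opens to 85 mm and grips with 20 to 120 N. Pads are 22 mm wide; open, the fingers measure 114 mm over their backs; the gripper's body (76 mm by 85 mm) begins 54 mm behind the grasp point. The pads swing forward as they close: fully open they stand 13 mm farther back than shut.
Start: joints at [-1.246, 0.477, 0.022, 1.555, -0.011, 1.109, -0.083], TCP at [0.283, 0.613, 0.304] pointing down, gripper open.
Joint ranges: [-2.96, 2.96], [-0.34, 2.1], [-1.41, 1.46], [0.24, 2.44], [-1.37, 4.51], [0.17, 1.92], [-2.96, 2.96]. Speed limits (rad/s): [2.39, 2.39, 3.14, 3.14, 3.14, 3.14, 3.14].

## Interface

Orientations are given as a 3x3 rotation matrix whose columns are the frame's x, y, z axes.
In Python, from workcell import * gives the robot as it stands. The module is installed in compiled form; this text tells all that it offers.
- The arm moves only by the shell command python3 -m inch 'ROWS' [OPENING] [FORCE]. ROWS is text: rows parted by semicolons, each of 6 numbers parted by spaces: the shift along the tool's x, y, z in mm, then the turn, a rotation vector about the tool's x, y, z in rad. A call has 1 to 12 rows; each row shifts and turns the commanded pose from where the row before left it, along the tool's axes as they then stand; what a row does not reach is not made up. A row lasts 1/12 s, in which the tool goes at most 41.7 mm and 7.16 degrees, less where a joint would pass 70% of its speed; a pose out of reach is approached as far as the arm can. A call with a gripper value outside its range is refused whole. OPENING is the finger opening in mm, from 0 to 85.4, set as the call begins (- or left out, the last holds). The fingers move at their own pace and stop on an object; FORCE is the grip in N (left out, the last holds). Time passes only in rows, so rows that do not move let the fingers close. It gives the time, the measured TCP pose, the force, the opening and the grip force at its end, in the units of the state.
- get_obs(): the state, without advancing time (a new reading comes with each control period).
- read_camera(name): name is "scene" or "top" or "wrist"; returns the picture (384x512x3 uint8, red, green, blue); there is no depth.
- camera_model(name): a dict with "K" (3x3 intrinsics, pixels), "R" (3x3) and "t" (3): a world point X has camera coordinates R X + t; the wrist camera has in their place "mount" (4x4, takes a point from camera to tool coordinates, whose origin is the TCP and whose axes are the flange's). Camera axes: x right, y down, z forward; pixel columns grow to the right and rows downward; lengths in m; the calibration is good to about 2 mm. A picture is of the moment at which its call begins: read the wrist's pose just before it. camera_model takes no time and is no camera call.
- finish_job(): hands the job in; it is judged then, once.
The state is a dict: "time": time; "qpos": joint angles; "joint_velocities": joint speeds; "effort": joint torques, N m; "tcp_pos": TCP position; "eef_rot": TCP orientation; "force": force on the tool from outside, world axes, zero at the start; "torque": the same for the moment, N m; "grip_width": opening from 0.0 (shut) to 1.0 (fully open); "finger_force": force on a finger pad.
Only numpy, scipy, OpenCV 4.12 (cv2) and the standard library are available. Lean on these libraries where they do the work, as an engineer would, in place of code of your own. Each camera call takes 0.05 s, during which the arm holds its last target. There are 200 camera calls.

## Working session

There is one attempt and no reset: what is moved stays moved. The work goes in short steps, Python scripts to look and compute and a shell command to move; the robot and the scene stay as the last step left them, time stands still between calls to the robot, and variables do not carry over. Pictures are saved under pics/ and viewed, at most 10 in all, crops included, and the job is handed in when it is done.

```bash
mkdir -p pics; cat > h.py <<'E'
from workcell import *
import numpy as np, cv2
def ray(name,u,v,z):
    m=camera_model(name);K=np.array(m["K"])
    if "mount" in m:
        o=get_obs();M=np.array(m["mount"]);R=np.array(o["eef_rot"])
        d=R@M[:3,:3]@np.linalg.solve(K,[u,v,1]);c=np.array(o["tcp_pos"])+R@M[:3,3]
    else:
        R=np.array(m["R"]);t=np.array(m["t"]);c=-R.T@t;d=R.T@np.linalg.solve(K,[u,v,1])
    return c+d*(z-c[2])/d[2]
def snap(name,f,crop=None,s=1):
    im=read_camera(name)[:,:,::-1]
    if crop: a,b,c,d=crop; im=im[b:d,a:c]
    cv2.imwrite("pics/"+f,cv2.resize(im,None,fx=s,fy=s,interpolation=cv2.INTER_CUBIC))
E
python3 - <<'E'
from h import *
o=get_obs();print(o["tcp_pos"],o["eef_rot"],o["time"])
snap("top","top0.png",None,1.5);snap("scene","scene0.png",None,1.5)
for n in("top","scene"):
    m=camera_model(n);print(n,-np.array(m["R"]).T@m["t"],m["R"][2])
E
```

```text
[0.28291119 0.61233391 0.30294537] [[-9.07824852e-01  4.19349083e-01 -6.20614283e-04]
 [ 4.19349513e-01  9.07823247e-01 -1.71417163e-03]
 [-1.55428228e-04 -1.81642191e-03 -9.99998338e-01]] 0.0
top [ 0.34242077 -0.25913345  1.1997612 ] [ 0.09916179  0.02070535 -0.99485588]
scene [0.09776827 0.54320716 0.45739875] [ 0.40924541 -0.82943392 -0.38020726]
```

View pics/top0.png

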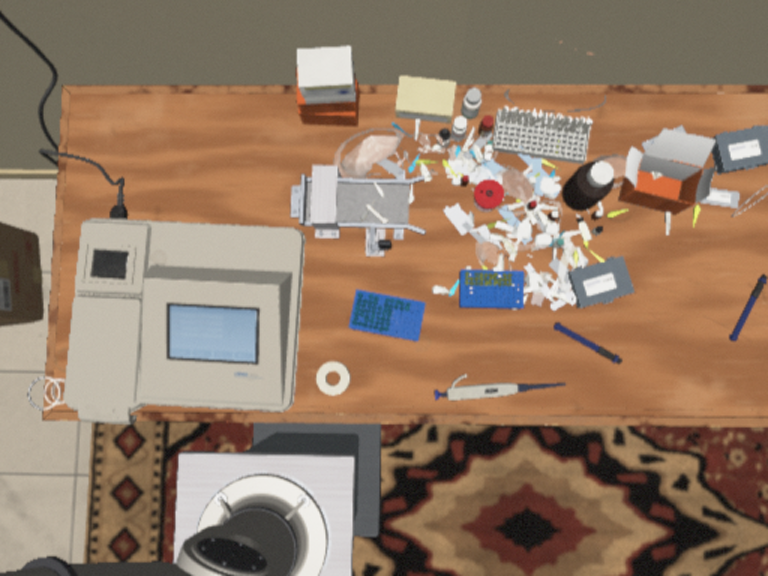

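View pics/scene0.png

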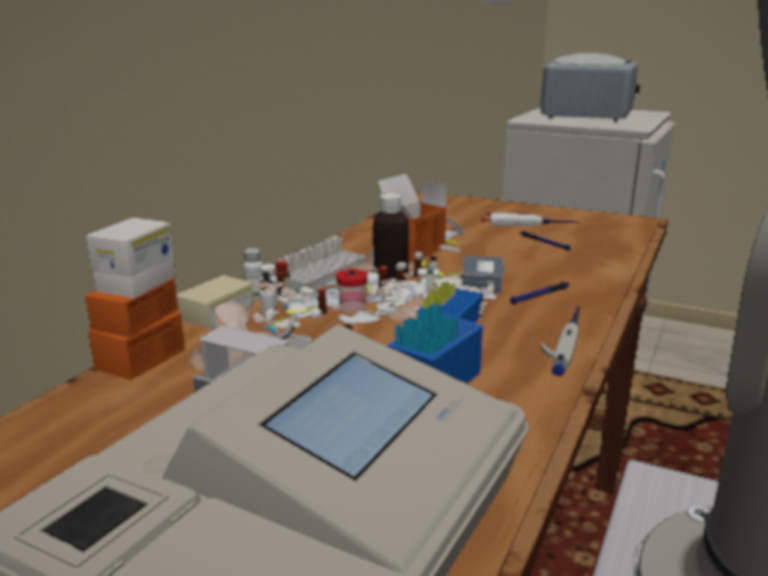

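The top view (1.5x) shows the dock with its bridge at about (325,195) and its mouth facing right at (410,205). The lock grip is at (383,244), the low box with yellow tips at (491,289), the tall box at (387,315), the pot at (488,194) and the pipette at (500,390). I'll enlarge it to measure.

```bash
python3 - <<'E'
from h import *
snap("top","top1.png",(190,95,370,230),4.4)
E
```

```text
(no output)
```

View pics/top1.png

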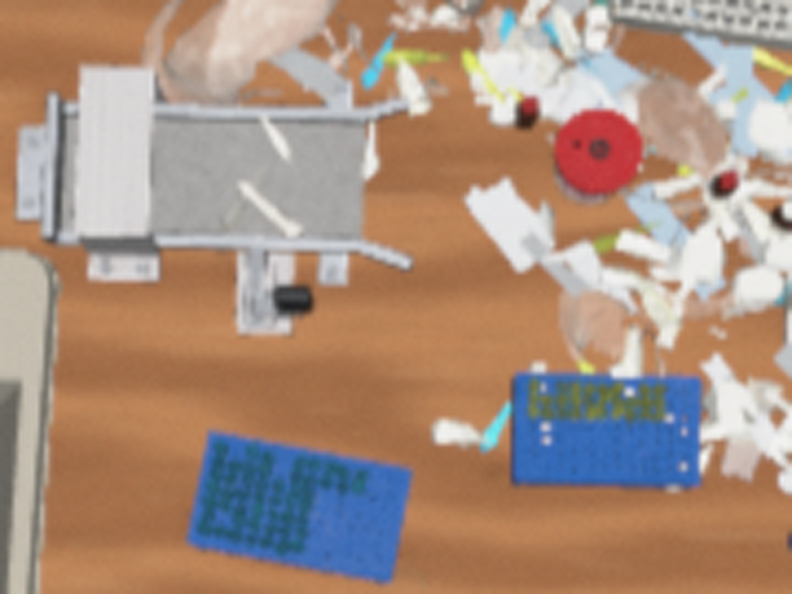

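```bash
cat >> h.py <<'E'
def T(u,v,z): return ray("top",190+u/4.4-.5+.5/4.4,95+v/4.4-.5+.5/4.4,z)
E
python3 - <<'E'
from h import *
np.set_printoptions(precision=4,suppress=True)
b=np.array([T(*p,.040) for p in[(514,374),(700,377),(700,488),(513,486)]]);print(b,b.mean(0))
t=np.array([T(*p,.07) for p in[(79,66),(154,68),(155,238),(79,236)]]);print(t,t.mean(0))
for p in[(160,112,.01),(345,110,.01),(160,240,.01),(345,247,.01),(53,95,.03),(53,240,.03),(293,298,.06),(599,150,.064),(363,240,0)]:print(p,T(*p))
tb=np.array([T(*p,.07) for p in[(209,432),(412,468),(391,583),(189,545)]]);print(tb,tb.mean(0))
E
```

```text
[[ 0.4879 -0.3466  0.04  ]
 [ 0.4877 -0.4595  0.04  ]
 [ 0.4201 -0.4593  0.04  ]
 [ 0.4196 -0.3465  0.04  ]] [ 0.4538 -0.403   0.04  ]
[[ 0.6682 -0.0801  0.07  ]
 [ 0.6674 -0.1256  0.07  ]
 [ 0.5631 -0.1289  0.07  ]
 [ 0.5637 -0.0832  0.07  ]] [ 0.6156 -0.1044  0.07  ]
(160, 112, 0.01) [ 0.6561 -0.1231  0.01  ]
(345, 110, 0.01) [ 0.6588 -0.2406  0.01  ]
(160, 240, 0.01) [ 0.5736 -0.1252  0.01  ]
(345, 247, 0.01) [ 0.5707 -0.242   0.01  ]
(53, 95, 0.03) [ 0.6609 -0.058   0.03  ]
(53, 240, 0.03) [ 0.5688 -0.0608  0.03  ]
(293, 298, 0.06) [ 0.5295 -0.212   0.06  ]
(599, 150, 0.064) [ 0.6216 -0.395   0.064 ]
(363, 240, 0) [ 0.5773 -0.2533  0.    ]
[[ 0.4468 -0.164   0.07  ]
 [ 0.4273 -0.2846  0.07  ]
 [ 0.3594 -0.2732  0.07  ]
 [ 0.3797 -0.1538  0.07  ]] [ 0.4033 -0.2189  0.07  ]
```

```bash
python3 -m inch '0 0 -10 0 0 .12;0 0 -10 0 0 .12;0 0 -10 0 0 .12;0 0 -10 0 0 .12;0 0 -10 0 0 .12;0 0 -10 0 0 .12;0 0 -10 0 0 .12;0 0 -10 0 0 .12;0 0 -10 0 0 .12;0 0 -10 0 0 .058;0 0 0 0 0 0' 85 20
python3 -m inch '-28 25 0 0 0 0;-28 25 0 0 0 0;-28 25 0 0 0 0;-28 25 0 0 0 0;-28 25 0 0 0 0;-28 25 0 0 0 0;-28 25 0 0 0 0;-28 25 0 0 0 0;-28 25 0 0 0 0;-28 25 0 0 0 0;-28 25 0 0 0 0;-28 25 0 0 0 0'
```

```text
time: 1.07
tcp_pos: [0.2833, 0.6133, 0.4058]
eef_rot: [[0.002, 1.0, 0.001], [1.0, -0.002, 0.003], [0.003, 0.001, -1.0]]
force: [0.4, 0.6, -0.2]
grip_width: 0.993
finger_force: 0.0
time: 2.07
tcp_pos: [0.5838, 0.2751, 0.4031]
eef_rot: [[-0.003, 1.0, -0.001], [1.0, 0.003, -0.0], [-0.0, -0.001, -1.0]]
force: [1.0, 0.6, 0.3]
grip_width: 0.993
finger_force: 0.0
```

```bash
python3 -m inch '-40 0 0 0 0 0;-40 0 0 0 0 0;-40 0 0 0 0 0;-40 0 0 0 0 0;-40 0 0 0 0 0;-40 0 0 0 0 0;-40 0 0 0 0 0;-40 0 0 0 0 0;-40 0 0 0 0 0;-40 0 0 0 0 0;-40 0 0 0 0 0;-15 0 0 0 0 0'
python3 -m inch '0 0 0 0 0 0;0 0 0 0 0 0'
python3 - <<'E'
from h import *
o=get_obs();print(o["tcp_pos"],o["eef_rot"],o["qpos"])
np.save("p1.npy",np.c_[o["eef_rot"],o["tcp_pos"]])
snap("wrist","w1.png",None,1.5);print(camera_model("wrist")["mount"])
E
```

```text
time: 3.07
tcp_pos: [0.5811, -0.1852, 0.4036]
eef_rot: [[0.005, 1.0, -0.001], [1.0, -0.005, -0.003], [-0.003, -0.001, -1.0]]
force: [-0.4, -1.1, 0.1]
grip_width: 0.997
finger_force: 0.0
time: 3.23
tcp_pos: [0.5826, -0.1791, 0.4031]
eef_rot: [[0.001, 1.0, -0.001], [1.0, -0.001, 0.0], [0.0, -0.001, -1.0]]
force: [-0.1, -0.2, -0.2]
grip_width: 0.996
finger_force: 0.0
[ 0.58261541 -0.17907925  0.40310921] [[ 7.61089679e-04  9.99999078e-01 -1.12457863e-03]
 [ 9.99999694e-01 -7.60884691e-04  1.82696072e-04]
 [ 1.81840229e-04 -1.12471734e-03 -9.99999351e-01]] [-0.26521917  0.32656152  0.60682812  1.62473287 -0.19364685  1.25230242
  0.37720295]
[[ 3.75109703e-04 -9.59243255e-01 -2.82581381e-01  7.09123979e-02]
 [ 9.99999860e-01  4.65310735e-04 -2.52092100e-04 -1.57616340e-03]
 [ 3.73305797e-04 -2.82581247e-01  9.59243295e-01 -7.07856152e-02]
 [ 0.00000000e+00  0.00000000e+00  0.00000000e+00  1.00000000e+00]]
```

View pics/w1.png

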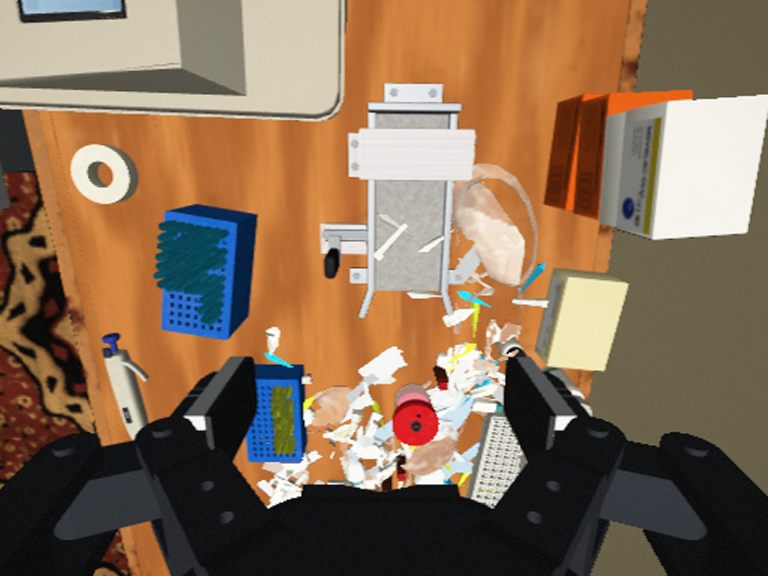

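```bash
python3 - <<'E'
from h import *
np.set_printoptions(precision=4,suppress=True)
im=cv2.imread("pics/w1.png");cv2.imwrite("pics/w1c.png",cv2.resize(im[80:330,310:510],None,fx=2.4,fy=2.4,interpolation=cv2.INTER_CUBIC))
W=lambda u,v,z:ray("wrist",(u+.5)/1.5-.5,(v+.5)/1.5-.5,z)
for p in[(361,130,.07),(474,130,.07),(475,180,.07),(361,179,.07),(369,104,.03),(463,104,.03),(248,367,.04),(303,364,.04),(303,462,.04),(331,250,.06),(416,427,.064)]:print(p,W(*p))
E
```

```text
(361, 130, 0.07) [ 0.564 -0.079  0.07 ]
(474, 130, 0.07) [ 0.6655 -0.0788  0.07  ]
(475, 180, 0.07) [ 0.6693 -0.1224  0.07  ]
(361, 179, 0.07) [ 0.5635 -0.1217  0.07  ]
(369, 104, 0.03) [ 0.5702 -0.0525  0.03  ]
(463, 104, 0.03) [ 0.6616 -0.0523  0.03  ]
(248, 367, 0.04) [ 0.4317 -0.3301  0.04  ]
(303, 364, 0.04) [ 0.4944 -0.3262  0.04  ]
(303, 462, 0.04) [ 0.4879 -0.4579  0.04  ]
(331, 250, 0.06) [ 0.5324 -0.1908  0.06  ]
(416, 427, 0.064) [ 0.6221 -0.3915  0.064 ]
```

View pics/w1c.png

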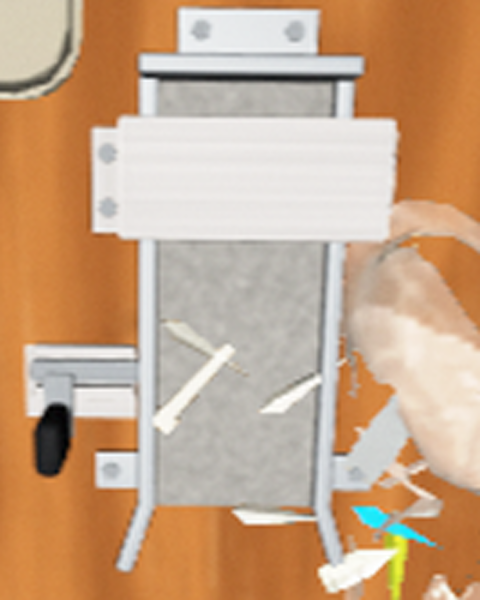

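The crop shows the lane clear apart from some flat litter, with the lock drawn out. Next I'll move over the box's near end, which leaves the fingers clear of the bridge when the box is home.

```bash
python3 -m inch '-26 -13 14 0 0 0;-26 -13 14 0 0 0;-26 -13 14 0 0 0;-26 -13 14 0 0 0;-26 -13 14 0 0 0;-26 -13 14 0 0 0;-26 -13 14 0 0 0;-26 -13 14 0 0 0;-26 -13 14 0 0 0;-26 -13 14 0 0 0;0 0 0 0 0 0;0 0 0 0 0 0' 85
python3 - <<'E'
from h import *
np.set_printoptions(precision=4,suppress=True)
o=get_obs();print(o["tcp_pos"],o["qpos"])
snap("wrist","w2.png",None,1.5)
m=camera_model("wrist");K=np.array(m["K"]);M=np.array(m["mount"]);P=np.load("p1.npy");R=P[:,:3];c=P[:,3]+R@M[:3,3]
for u,v in[(375.4,180),(373.3,290.4),(449.6,180),(441.3,290.4)]:
    d=R@M[:3,:3]@np.linalg.solve(K,[(u+.5)/1.5-.5,(v+.5)/1.5-.5,1]);print(c+d*(.005-c[2])/d[2])
E
```

```text
time: 4.28
tcp_pos: [0.4526, -0.4378, 0.2626]
eef_rot: [[0.0, 1.0, -0.002], [1.0, -0.0, 0.001], [0.001, -0.002, -1.0]]
force: [0.5, -0.2, -0.1]
grip_width: 0.998
finger_force: 0.0
[ 0.4526 -0.4378  0.2626] [ 0.2297  0.5024  0.6105  1.7402 -0.3324  1.0066  0.9628]
[ 0.5757 -0.1271  0.005 ]
[ 0.5729 -0.2515  0.005 ]
[ 0.6557 -0.1272  0.005 ]
[ 0.6518 -0.2515  0.005 ]
```

View pics/w2.png

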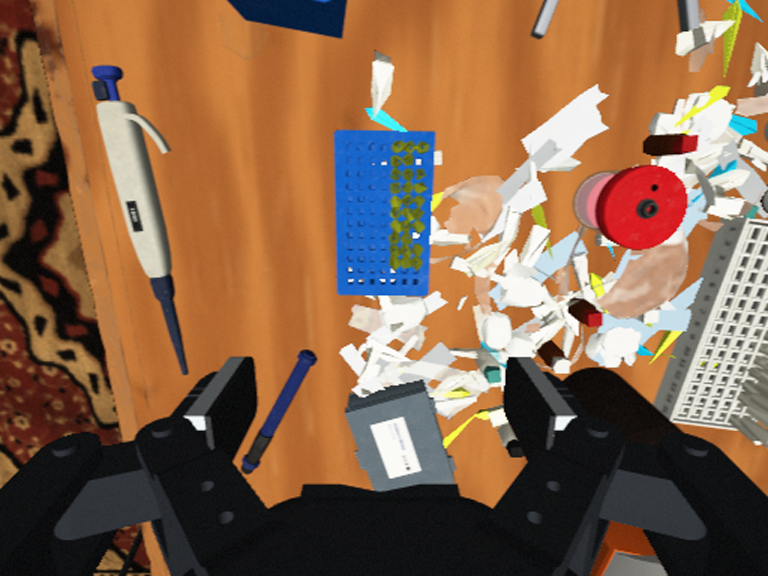

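The low box's rim corners show at (336,130), (435,131), (429,294) and (339,295), with litter only on its right and near sides.

```bash
python3 - <<'E'
from h import *
np.set_printoptions(precision=4,suppress=True)
b=np.array([ray("wrist",(u+.5)/1.5-.5,(v+.5)/1.5-.5,.04) for u,v in[(336,130),(435,131),(429,294),(339,295)]]);print(b,b.mean(0))
E
```

```text
[[ 0.4234 -0.3458  0.04  ]
 [ 0.4883 -0.3462  0.04  ]
 [ 0.4883 -0.4581  0.04  ]
 [ 0.4226 -0.459   0.04  ]] [ 0.4556 -0.4023  0.04  ]
```

```bash
python3 -m inch '0 1 20 0 0 0;0 1 20 0 0 0;0 0 20 0 0 0;0 0 20 0 0 0;0 0 18 0 0 0;0 0 18 0 0 0;0 0 12 0 0 0;0 0 12 0 0 0;0 0 12 0 0 0;0 0 12 0 0 0;0 0 12 0 0 0;0 0 0 0 0 0' 85
python3 -m inch '0 0 0 0 0 0;0 0 0 0 0 0;0 0 0 0 0 0;0 0 0 0 0 0;0 0 0 0 0 0;0 0 0 0 0 0;0 0 0 0 0 0;0 0 0 0 0 0;0 0 0 0 0 0;0 0 0 0 0 0' 55 30
```

```text
time: 5.33
tcp_pos: [0.4544, -0.4371, 0.0855]
eef_rot: [[-0.0, 1.0, -0.002], [1.0, 0.0, 0.002], [0.002, -0.002, -1.0]]
force: [0.0, 1.3, -0.9]
grip_width: 0.997
finger_force: 0.0
time: 6.17
tcp_pos: [0.4553, -0.4385, 0.0883]
eef_rot: [[0.0, 1.0, 0.001], [1.0, -0.0, -0.0], [-0.0, 0.001, -1.0]]
force: [-0.2, 0.2, 4.5]
grip_width: 0.783
finger_force: 34.0
```

```bash
python3 -m inch '0 0 -8 0 0 0;0 0 -12 0 0 0;0 0 -18 0 0 0;0 0 -18 0 0 0;0 0 -18 0 0 0;0 0 -18 0 0 0;0 0 -18 0 0 0;0 0 -18 0 0 0;0 0 0 0 0 0'
python3 -m inch '9 7 0 0 0 0;18 14 0 0 0 0;18 14 0 0 0 0;20 15 0 0 0 0;20 15 0 0 0 0;20 15 0 0 0 0;20 15 0 0 0 0;20 15 0 0 0 0;20 15 0 0 0 0;18 14 0 0 0 0;18 14 0 0 0 0;9 7 0 0 0 0'
python3 -m inch '0 0 0 0 0 0;0 0 0 0 0 0;0 0 0 0 0 0'
python3 - <<'E'
from h import *
o=get_obs();print(o["tcp_pos"])
a=cv2.resize(read_camera("wrist")[:300,100:420,::-1],None,fx=1.25,fy=1.25)
b=cv2.resize(read_camera("top")[95:230,190:370,::-1],(400,300),interpolation=cv2.INTER_CUBIC)
c=np.zeros((max(a.shape[0],300),800,3),np.uint8);c[:a.shape[0],:400]=a;c[:300,400:]=b;cv2.imwrite("pics/c3.png",c)
E
```

```text
time: 6.92
tcp_pos: [0.456, -0.4397, 0.2203]
eef_rot: [[0.001, 1.0, 0.005], [1.0, -0.0, -0.004], [-0.004, 0.005, -1.0]]
force: [0.8, -0.9, -1.0]
grip_width: 0.787
finger_force: 33.9
time: 7.92
tcp_pos: [0.6168, -0.2233, 0.2142]
eef_rot: [[-0.005, 1.0, -0.002], [1.0, 0.005, 0.003], [0.003, -0.002, -1.0]]
force: [1.0, -0.1, -1.1]
grip_width: 0.783
finger_force: 33.9
time: 8.17
tcp_pos: [0.6137, -0.2298, 0.2156]
eef_rot: [[0.002, 1.0, -0.001], [1.0, -0.002, -0.001], [-0.001, -0.001, -1.0]]
force: [0.3, -0.0, -1.0]
grip_width: 0.787
finger_force: 33.9
[ 0.61368936 -0.22982665  0.21556441]
```

View pics/c3.png

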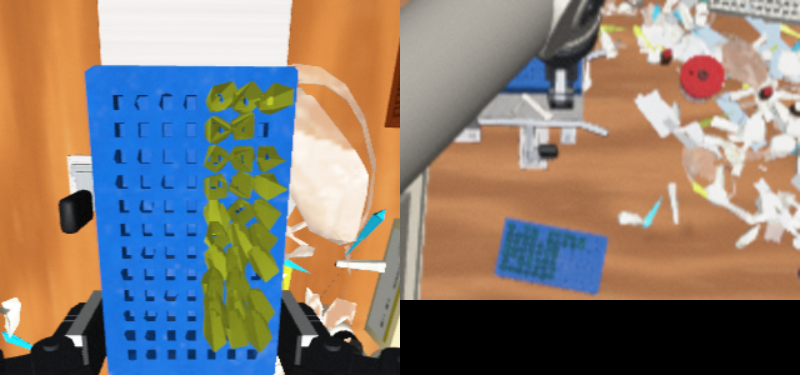

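The box is held level and squarely over the lane, with the bridge showing ahead and the lock grip at lower left. I'll lower it gently.

```bash
python3 -m inch '1 2 12 0 0 0;0 0 18 0 0 0;0 0 18 0 0 0;0 0 18 0 0 0;0 0 12 0 0 0;0 0 10 0 0 0;0 0 8 0 0 0;0 0 6 0 0 0;0 0 6 0 0 0;0 0 0 0 0 0;0 0 0 0 0 0'
python3 -m inch '0 0 4 0 0 0;0 0 4 0 0 0;0 0 4 0 0 0;0 0 4 0 0 0;0 0 2 0 0 0;0 0 0 0 0 0;0 0 0 0 0 0'
```

```text
time: 9.18
tcp_pos: [0.6172, -0.2273, 0.108]
eef_rot: [[0.0, 1.0, 0.0], [1.0, -0.0, -0.0], [-0.0, 0.0, -1.0]]
force: [-0.3, -0.8, -0.9]
grip_width: 0.785
finger_force: 33.9
time: 9.77
tcp_pos: [0.617, -0.2273, 0.0897]
eef_rot: [[0.0, 1.0, -0.0], [1.0, -0.0, 0.0], [0.0, -0.0, -1.0]]
force: [-0.4, 0.8, -0.7]
grip_width: 0.786
finger_force: 33.9
```

```bash
python3 -m inch '0 -1 1.5 0 0 0;4 0 0 0 0 0;8 0 0 0 0 0;8 0 0 0 0 0;8 0 0 0 0 0;8 0 0 0 0 0;8 0 0 0 0 0;8 0 0 0 0 0;6 0 0 0 0 0;4 0 0 0 0 0;0 0 0 0 0 0;0 0 0 0 0 0'
python3 -m inch '2 0 0 0 0 0;2 0 0 0 0 0;2 0 0 0 0 0;0 0 0 0 0 0;0 0 0 0 0 0'
```

```text
time: 10.77
tcp_pos: [0.6161, -0.1651, 0.0884]
eef_rot: [[-0.0, 1.0, 0.0], [1.0, 0.0, -0.0], [-0.0, 0.0, -1.0]]
force: [-0.3, -0.3, -0.1]
grip_width: 0.782
finger_force: 33.9
time: 11.18
tcp_pos: [0.6161, -0.1591, 0.0884]
eef_rot: [[-0.0, 1.0, -0.0], [1.0, 0.0, 0.0], [0.0, -0.0, -1.0]]
force: [0.5, 1.7, 0.3]
grip_width: 0.781
finger_force: 34.0
```

```bash
python3 -m inch '1.5 0 0 0 0 0;1.5 0 0 0 0 0;0 0 0 0 0 0;0 0 0 0 0 0'
python3 -m inch '1.5 0 0 0 0 0;1.5 0 0 0 0 0;0 0 0 0 0 0;0 0 0 0 0 0'
```

```text
time: 11.52
tcp_pos: [0.6161, -0.156, 0.0883]
eef_rot: [[-0.0, 1.0, -0.0], [1.0, 0.0, 0.0], [0.0, -0.0, -1.0]]
force: [-0.0, -0.2, -1.2]
grip_width: 0.786
finger_force: 34.0
time: 11.85
tcp_pos: [0.6161, -0.153, 0.0884]
eef_rot: [[-0.0, 1.0, -0.0], [1.0, 0.0, 0.0], [0.0, -0.0, -1.0]]
force: [-0.2, 0.2, -1.4]
grip_width: 0.785
finger_force: 34.0
```

```bash
python3 -m inch '1.5 0 0 0 0 0;0 0 0 0 0 0;0 0 0 0 0 0'
python3 -m inch '1.5 0 0 0 0 0;0 0 0 0 0 0;0 0 0 0 0 0'
python3 -m inch '1.5 0 0 0 0 0;0 0 0 0 0 0;0 0 0 0 0 0'
```

```text
time: 12.1
tcp_pos: [0.616, -0.1524, 0.0885]
eef_rot: [[0.001, 1.0, 0.0], [1.0, -0.001, -0.001], [-0.001, 0.0, -1.0]]
force: [-0.0, -2.9, -0.4]
grip_width: 0.783
finger_force: 34.0
time: 12.35
tcp_pos: [0.6158, -0.1522, 0.0887]
eef_rot: [[0.002, 1.0, 0.0], [1.0, -0.002, -0.002], [-0.002, 0.0, -1.0]]
force: [-1.6, -6.0, 0.4]
grip_width: 0.786
finger_force: 34.0
time: 12.6
tcp_pos: [0.6157, -0.152, 0.0889]
eef_rot: [[0.003, 1.0, 0.001], [1.0, -0.003, -0.004], [-0.004, 0.001, -1.0]]
force: [-1.0, -7.8, 0.3]
grip_width: 0.783
finger_force: 34.0
```

Contact with the stop was firm at TCP y −0.152, so the box is home. I'll ease off, release and lift.

```bash
python3 -m inch '-3 0 0 0 0 0;0 0 0 0 0 0;0 0 0 0 0 0'
python3 -m inch '0 0 0 0 0 0;0 0 0 0 0 0;0 0 0 0 0 0;0 0 0 0 0 0;0 0 0 0 0 0;0 0 0 0 0 0' 85
python3 -m inch '0 0 -5 0 0 0;0 0 -10 0 0 0;0 0 -18 0 0 0;0 0 -18 0 0 0;-15 -8 -20 0 0 0;-15 -20 -20 0 0 0;-15 -20 -20 0 0 0;-15 -20 0 0 0 0;0 -20 0 0 0 0;0 -20 0 0 0 0;0 -20 0 0 0 0;0 0 0 0 0 0'
python3 -m inch '0 0 0 0 0 0;0 0 0 0 0 0;0 0 0 0 0 0;0 0 0 0 0 0;0 0 0 0 0 0;0 0 0 0 0 0' 0
python3 - <<'E'
from h import *
o=get_obs();print(o["tcp_pos"])
snap("wrist","w4.png",None,1.5)
E
```

```text
time: 12.85
tcp_pos: [0.616, -0.1524, 0.0885]
eef_rot: [[0.001, 1.0, 0.0], [1.0, -0.001, -0.001], [-0.001, 0.0, -1.0]]
force: [-1.3, -3.2, -0.5]
grip_width: 0.787
finger_force: 34.0
time: 13.35
tcp_pos: [0.6161, -0.1514, 0.0884]
eef_rot: [[-0.0, 1.0, -0.0], [1.0, 0.0, 0.0], [0.0, -0.0, -1.0]]
force: [-0.1, 0.6, 0.5]
grip_width: 0.997
finger_force: 0.0
time: 14.35
tcp_pos: [0.484, -0.2125, 0.2]
eef_rot: [[0.004, 1.0, -0.002], [1.0, -0.004, 0.002], [0.002, -0.002, -1.0]]
force: [-0.4, -0.1, -0.3]
grip_width: 0.99
finger_force: 0.0
time: 14.85
tcp_pos: [0.4885, -0.2117, 0.1993]
eef_rot: [[-0.0, 1.0, -0.0], [1.0, 0.0, -0.0], [-0.0, -0.0, -1.0]]
force: [-0.4, 0.5, -0.1]
grip_width: 0.139
finger_force: 0.0
[ 0.48848081 -0.21167676  0.19931896]
```

View pics/w4.png

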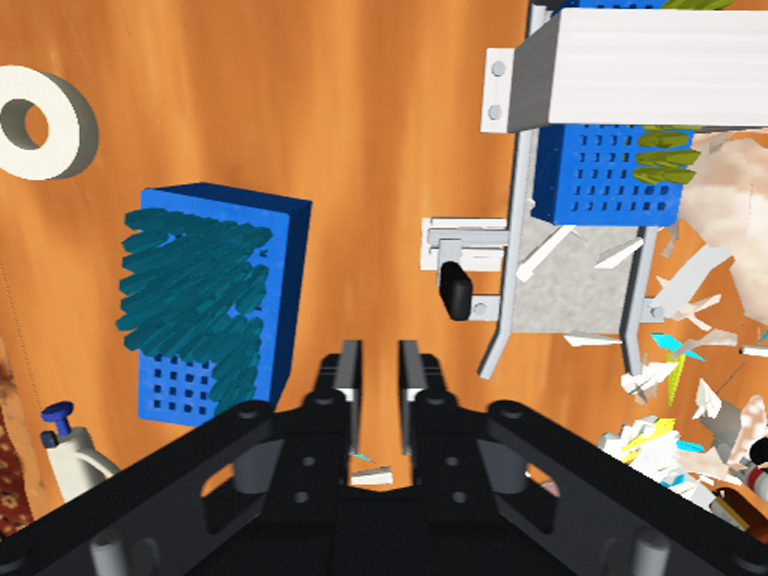

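The box stands under the bridge with its near end at v≈222, just past the lock bar at v≈237. The grip top is at about (459,300) and the fingers are nearly shut.

```bash
python3 - <<'E'
from h import *
W=lambda u,v,z:ray("wrist",(u+.5)/1.5-.5,(v+.5)/1.5-.5,z)
for p in[(461,292,.06),(461,316,.06),(441,265,.06),(533,215,.002),(678,225,.04),(556,225,.04)]:print(p,W(*p))
E
python3 -m inch '0 0 0 0 0 0;0 0 0 0 0 0'
```

```text
(461, 292, 0.06) [ 0.52895923 -0.20588199  0.06      ]
(461, 316, 0.06) [ 0.52969103 -0.21918169  0.06      ]
(441, 265, 0.06) [ 0.5179498  -0.19145282  0.06      ]
(533, 215, 0.002) [ 0.58317683 -0.17303221  0.002     ]
(678, 225, 0.04) [ 0.64897482 -0.17380446  0.04      ]
(556, 225, 0.04) [ 0.58258616 -0.17385522  0.04      ]
time: 15.07
tcp_pos: [0.4881, -0.2117, 0.1993]
eef_rot: [[-0.0, 1.0, -0.0], [1.0, 0.0, -0.0], [-0.0, -0.0, -1.0]]
force: [-0.7, -0.0, 0.6]
grip_width: 0.004
finger_force: 0.0
```

```bash
python3 -m inch '2 0 15 0 0 0;0 -3 15 0 0 0;0 0 15 0 0 0;0 0 15 0 0 0;0 0 15 0 0 0;0 0 10 0 0 0;0 0 5 0 0 0;0 0 0 0 0 0;0 0 0 0 0 0'
python3 -m inch '0 5 0 0 0 0;0 8 0 0 0 0;0 8 0 0 0 0;0 8 0 0 0 0;0 8 0 0 0 0;0 8 0 0 0 0;0 8 0 0 0 0;0 8 0 0 0 0;0 8 0 0 0 0;0 5 0 0 0 0;0 0 0 0 0 0;0 0 0 0 0 0'
```

```text
time: 15.82
tcp_pos: [0.4852, -0.2099, 0.1096]
eef_rot: [[0.0, 1.0, 0.0], [1.0, -0.0, -0.0], [-0.0, 0.0, -1.0]]
force: [-0.1, -0.0, 1.0]
grip_width: -0.002
finger_force: 0.0
time: 16.82
tcp_pos: [0.5595, -0.2094, 0.1092]
eef_rot: [[-0.0, 1.0, 0.0], [1.0, 0.0, 0.0], [0.0, 0.0, -1.0]]
force: [-0.2, -0.4, -0.7]
grip_width: 0.0
finger_force: 0.0
```

```bash
python3 -m inch '0 4 0 0 0 0;0 4 0 0 0 0;0 4 0 0 0 0'
python3 -m inch '0 3 0 0 0 0;0 3 0 0 0 0;0 0 0 0 0 0'
python3 -m inch '0 2 0 0 0 0;0 2 0 0 0 0;0 0 0 0 0 0'
```

```text
time: 17.07
tcp_pos: [0.5708, -0.2098, 0.1092]
eef_rot: [[0.0, 1.0, -0.001], [1.0, -0.0, 0.0], [0.0, -0.001, -1.0]]
force: [-1.6, -0.9, -0.2]
grip_width: -0.006
finger_force: 0.8
time: 17.32
tcp_pos: [0.5778, -0.2097, 0.1094]
eef_rot: [[-0.0, 1.0, 0.001], [1.0, 0.0, -0.0], [-0.0, 0.001, -1.0]]
force: [-0.3, -0.6, 0.4]
grip_width: 0.0
finger_force: 0.1
time: 17.57
tcp_pos: [0.5795, -0.2098, 0.1092]
eef_rot: [[0.001, 1.0, -0.004], [1.0, -0.001, 0.001], [0.001, -0.004, -1.0]]
force: [-6.9, 0.8, 4.0]
grip_width: 0.001
finger_force: 3.4
```

The resistance appears exactly where the bar's stop was predicted. I'll back off, lift and check.

```bash
python3 -m inch '0 1 0 0 0 0;0 0 0 0 0 0;0 -5 0 0 0 0;0 -10 0 0 0 0;0 -10 0 0 0 0;0 -15 0 0 0 0;0 -15 -5 0 0 0;0 -15 -20 0 0 0;0 0 -25 0 0 0;0 0 -25 0 0 0;0 0 -15 0 0 0;0 0 0 0 0 0'
python3 -m inch '0 0 0 0 0 0;0 0 0 0 0 0'
python3 - <<'E'
from h import *
snap("wrist","w5.png",None,1.5)
E
```

```text
time: 18.57
tcp_pos: [0.513, -0.2106, 0.2026]
eef_rot: [[0.001, 1.0, 0.006], [1.0, -0.001, -0.001], [-0.001, 0.006, -1.0]]
force: [1.0, -0.2, -1.0]
grip_width: 0.002
finger_force: 0.0
time: 18.73
tcp_pos: [0.5114, -0.2093, 0.1987]
eef_rot: [[-0.0, 1.0, -0.001], [1.0, 0.0, 0.001], [0.001, -0.001, -1.0]]
force: [0.0, 0.5, -0.2]
grip_width: 0.003
finger_force: 0.0
```

View pics/w5.png

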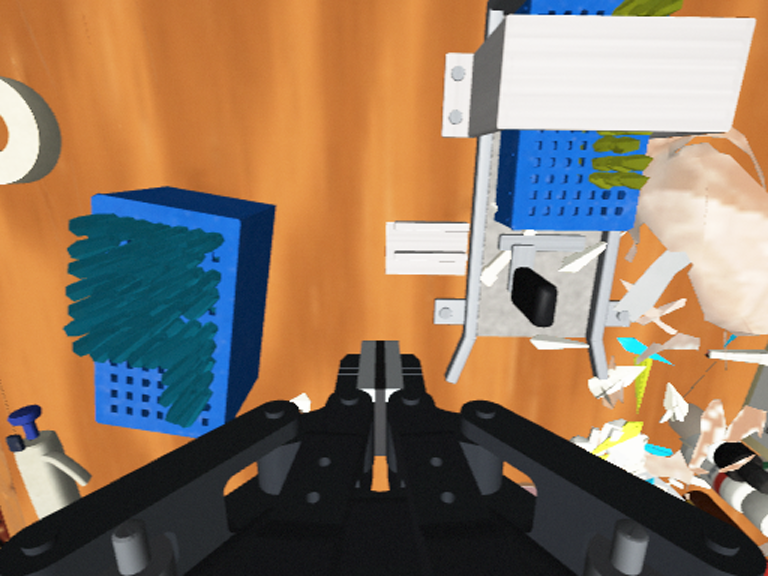

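The bar now lies across the lane at v≈240, behind the box's near end at v≈229, and the grip top is at about (543,305).

```bash
python3 - <<'E'
from h import *
W=lambda u,v,z:ray("wrist",(u+.5)/1.5-.5,(v+.5)/1.5-.5,z)
for p in[(531,325,.06),(555,325,.06),(509,230,.04),(636,229,.04),(585,240,.009)]:print(p,W(*p))
E
```

```text
(531, 325, 0.06) [ 0.58967765 -0.2213537   0.06      ]
(555, 325, 0.06) [ 0.60239177 -0.22133664  0.06      ]
(509, 230, 0.04) [ 0.57973184 -0.17393821  0.04      ]
(636, 229, 0.04) [ 0.64864864 -0.1733316   0.04      ]
(585, 240, 0.009) [ 0.63693269 -0.18493468  0.009     ]
```

The measured travel is about 72 mm, close to the full 75. There is time to spare, so I'll press once more to be sure the bar is against its stop.

```bash
python3 -m inch '0 0 25 0 0 0;0 0 25 0 0 0;0 0 20 0 0 0;0 0 15 0 0 0;0 0 5 0 0 0;0 5 0 0 0 0;0 10 0 0 0 0;0 15 0 0 0 0;0 15 0 0 0 0;0 10 0 0 0 0;0 5 0 0 0 0;0 0 0 0 0 0'
python3 -m inch '0 5 0 0 0 0;0 3 0 0 0 0;0 2 0 0 0 0;0 0 0 0 0 0;0 0 0 0 0 0'
python3 -m inch '0 3 0 0 0 0;0 0 0 0 0 0;0 0 0 0 0 0'
```

```text
time: 19.78
tcp_pos: [0.5739, -0.2095, 0.11]
eef_rot: [[-0.001, 1.0, 0.002], [1.0, 0.001, -0.001], [-0.001, 0.002, -1.0]]
force: [-0.3, -0.5, 0.3]
grip_width: 0.005
finger_force: 0.0
time: 20.2
tcp_pos: [0.5795, -0.2101, 0.1091]
eef_rot: [[0.001, 1.0, -0.005], [1.0, -0.001, 0.001], [0.001, -0.005, -1.0]]
force: [-6.0, 0.6, 3.8]
grip_width: -0.001
finger_force: 3.3
time: 20.45
tcp_pos: [0.58, -0.2102, 0.1088]
eef_rot: [[0.002, 1.0, -0.01], [1.0, -0.002, 0.003], [0.003, -0.01, -1.0]]
force: [-13.3, 1.7, 11.0]
grip_width: -0.002
finger_force: 7.1
```

The bar is firmly against its stop: 13 N and no further travel. I'll back off and hand in.

```bash
python3 -m inch '0 -4 0 0 0 0;0 -8 0 0 0 0;0 -12 0 0 0 0;0 -15 0 0 0 0;0 -15 0 0 0 0;0 -15 -5 0 0 0;0 0 -20 0 0 0;0 0 -25 0 0 0;0 0 -25 0 0 0;0 0 -15 0 0 0;0 0 0 0 0 0;0 0 0 0 0 0'
python3 -c "
from workcell import *
print(finish_job())"
```

```text
time: 21.45
tcp_pos: [0.5164, -0.2097, 0.2001]
eef_rot: [[-0.0, 1.0, 0.002], [1.0, 0.0, -0.0], [-0.0, 0.002, -1.0]]
force: [0.3, -0.1, 0.5]
grip_width: 0.002
finger_force: 0.0
the job is handed in; nothing more can be done
None
```

The low tip box is home against the end stop, the lock bar is fully across behind it, and the job was handed in at about 21 s (no verdict was returned).

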